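# Seat a sample-cup lid in the shuttle lid press

## Robot

A 6-joint arm with a two-finger parallel gripper is mounted at the origin on a cart in front of the work surface, level with it; the furniture and walls round the work are solid. World frame = base frame: x ahead of the robot, y to its left, z up, the work surface at z = 0. Lengths are in m, angles in rad, forces in N, time in s.
With the tool pointing down it reaches from about 0.325 to 0.9 m from the base axis. Payload 3.5 kg.
Tool frame: the origin (TCP) lies at the very end of the fingers, on their centre line; the grasp point (between the pads) lies 19 mm behind it (grip_point_offset is the distance from the TCP to the grasp point, in m); x points along the fingers, z is the direction in which the jaws open and shut, and the axes are right-handed (so a half turn about x gives the same grasp; the last joint's range is limited). The gripper opens to 85 mm and grips with 20 to 120 N. Pads are 22 mm wide; open, the fingers measure 114 mm over their backs; the gripper's body (76 mm by 85 mm) begins 54 mm behind the grasp point. The pads swing forward as they close: fully open they stand 13 mm farther back than shut.
Start: joints at [-1.22, 0.276, -0.026, 1.268, 0, 1.467], TCP at [0.274, -0.562, 0.231] pointing down, gripper open.
Joint ranges: [-3.12, 3.12], [-0.85, 1.88], [-1.08, 1.24], [-1.95, 2.15], [-1.57, 1.53], [-3.14, 3.14]. Speed limits (rad/s): [2.57, 2.57, 3.14, 3.14, 3.14, 3.14].

## Interface

Orientations are given as a unit quaternion [w, x, y, z].
In Python, from workcell import * gives the robot as it stands.
- The arm moves only by the tool step_arm, never from a script. Its argument "plan" is a list of rows, each an object of numbers: "claw": the closure, from -1 (fully open) to 1 (shut); "x", "y", "z": the shift along the tool's x, y, z in cm; "wx", "wy", "wz": the turn, a rotation vector about the tool's x, y, z in degrees. A call has exactly 8 rows; each row shifts and turns the commanded pose from where the row before left it, along the tool's axes as they then stand; what a row does not reach is not made up. A row lasts 1/12 s, in which the tool goes at most 41.7 mm and 7.16 degrees, less where a joint would pass 70% of its speed; a pose out of reach is approached as far as the arm can. A call with a gripper value outside its range is refused whole. The fingers move at their own pace and stop on an object; the grip force is fixed at half the most. Time passes only in rows, so rows that do not move let the fingers close, or fill a call up. It gives the time, the measured TCP pose, the force and the opening at its end, in the units of the state.
- sense(): the state, without advancing time (a new reading comes with each control period).
- capture(name): name is "scene" or "top" or "wrist"; returns a dict with "img" (400x640x3 uint8, red, green, blue), "range_z" (400x640 float32, m along the optical axis (not along the pixel's ray), 0 where there is no reading), "fov_y" (degrees; the focal length in pixels is half the picture's height over the tangent of half this angle, whatever the lens; pixels are square), "cx", "cy" (the principal point, pixels), "xyz" and "rotation" of the camera in the world. Camera axes: x right, y up, looking along -z (the intrinsics and any distortion apply to the point x, -y, -z); pixel columns grow to the right and rows downward; lengths in m; the calibration is good to about 2 mm. The wrist camera is an equidistant fisheye: a pixel r from the principal point sees the ray r / f radians off the axis. A picture is of the moment at which its call begins.
- close_job(): hands the job in, once; it reports no verdict.
The state is a dict: "time": time; "joint_positions": joint angles; "joint_vel": joint speeds; "joint_efforts": joint torques, N m; "position": TCP position; "ee_rot": TCP orientation; "wrist_force": force on the tool from outside, world axes, zero at the start; "wrist_torque": the same for the moment, N m; "width": finger opening in m.
Only numpy, scipy, OpenCV 4.12 (cv2) and the standard library are available. Lean on these libraries where they do the work, as an engineer would, in place of code of your own. Each camera call takes 0.05 s, during which the arm holds its last target. There are 200 camera calls.

## Task

The lid of the sample cup in the bench lid press still stands proud; press it home. With the fingertips push the press's sprung shuttle in by its upright black plate until it has passed the spring stop pin, and let it come back until the pin holds it with the cup under the ram; then push the ram's knob down until the lid is fully seated and let the ram spring up again. Do not touch or lift the cup, leave the stop pin to drop by itself, and leave the other things on the bench where they are.

Things in the scene. Friction and masses are not known exactly. Their poses are not given: they have to be found in the camera images.
- press: Fixed aluminium bench press: base plate 185 x 150 x 10 mm (x -105 to +80 mm), portal of two 12 mm steel posts at x 0, y +-64 mm, crosshead 44 x 156 mm with its top 140 mm up. Origin on the bench exactly below the ram axis; z up; x = the direction in which the shuttle is pushed in, away from the push plate; y to the left of that. The bench before the push plate is free
- shuttle: Sprung aluminium slide: carries the cup in a grey nest block. Origin on its deck amid the nest, 30 mm above the bench; axes as the press. It moves along the press's x only: origin at x -45 mm at rest (home), 0 held by the stop pin (mid position), +25 mm at the end stop. A cam on its right lifts the pin on the way in; the pin drops behind it from x +1 mm on, so push to +8 to +20 mm and let it return
- push_face (a point): Middle of the front face of the shuttle's upright black rubber-faced push plate: 118 mm before the shuttle's origin, 37 mm above the bench; plate 64 mm wide, 10 mm thick, 17 to 57 mm above the bench. Push along the press's +x: 5 N at home rising to 9 N, plus 4 N of damping at 0.1 m/s and about 2 N while the pin is lifted. Let go, it comes back at up to 0.2 m/s; too early, it runs home
- stop_pin: Spring plunger with a small black knob (19 mm), in a bracket to the right of the shuttle at press x -40, y -47 mm; the knob's top is 81 mm above the bench when the pin is down, 7 mm higher while the cam lifts it. Origin at the pin's lower tip. It works by itself
- press_knob (a point): Centre of the top of the ram's black mushroom knob (40 mm across, flat top about 30 mm), 196 mm above the bench with the ram up. It goes straight down 20 mm to its stop; spring 4 N at first, 7 N at the bottom, which lifts it again when let go. With the cup latched below, the pad meets the lid after 13 to 15 mm, the lid takes 5 N more and is seated after 18.5 mm
- cup: White sample cup, 52 mm across, 50 mm high with the lid seated, standing loose in the nest. Origin in the centre of its underside, z up. The lid is 59 mm across
- cup_lid (a joint): How far the cup's grey push-on lid has gone down (m): 0 to 0.0015 at the start (proud by 5 to 3.5 mm), 0.005 = fully seated, its skirt on the cup's collar; it stays where it is pushed
- cup_done_0: Finished sample cup with a red lid, 60 mm across, 54 mm high, standing left of the shuttle. Origin under its centre
- cup_done_1: Finished sample cup with a green lid, 60 mm across, 54 mm high, standing left of the press. Origin under its centre
- hex_key: Black L hex key, 41 x 108 x 8 mm, lying right of the press. Origin under its centre
- notepad: Note pad, 68 x 100 x 12 mm, lying on the bench. Origin under its centre
- fitting: Tee fitting, 29 x 34 x 16 mm, lying right of the shuttle. Origin under its centre
- bottle: Squeeze bottle with a red cap, 66 mm across, 158 mm high. Origin under its centre
- marker: Grey marker pen with a green cap, 12 x 140 x 13 mm, lying on the note pad. Origin under its centre
Not all that is in view belongs to the job. Leave any orange or yellow look-alike of the cup alone.

How it is judged:
By the outcome, as a careful person would: the job done as asked, in the order asked, and still so for the second after the job is handed in, with the robot touching nothing.
It also fails if it takes over 45 s, if anything falls off the work surface, if the arm or the gripper's body presses on something with over 40 N, if the wrist force passes 120 N, or if a joint passes its speed limit or range.

## Working session

There is one attempt and no reset: what is moved stays moved. The work goes in short steps, Python scripts to look and compute and a tool call to move; the robot and the scene stay as the last step left them, time stands still between calls to the robot, and variables do not carry over. Pictures are saved under pics/ and viewed, about 8 in all and at most 12, crops included, and the job is handed in when it is done.

Besides the shell and the picture viewer there is one more tool, called after "Request:" by a JSON object that holds its "op" and its "data", one argument or row to a line. step_arm: Moves the arm, as the interface text tells. Its arguments: {"type":"object","properties":{"plan":{"type":"array","items":{"type":"object","properties":{"claw":{"type":"number"},"x":{"type":"number"},"y":{"type":"number"},"z":{"type":"number"},"wx":{"type":"number"},"wy":{"type":"number"},"wz":{"type":"number"}}}}},"required":["plan"]}

```bash
mkdir -p pics; ls; cat > h.py <<'E'
import numpy as np, cv2
from workcell import *
def pt(c,u,v,wrist=False,d=None):
    f=200/np.tan(np.radians(c["fov_y"]/2)); 
    d=c["range_z"][int(v),int(u)] if d is None else d
    a=np.array([(u-c["cx"])/f,(v-c["cy"])/f])
    if wrist:
        r=np.linalg.norm(a); a=a/r*np.tan(r)
    p=np.array([a[0]*d,-a[1]*d,-d])
    R=np.array(c["rotation"]); 
    if R.size==4:
        from scipy.spatial.transform import Rotation as Ro
        w,x,y,z=R; R=Ro.from_quat([x,y,z,w]).as_matrix()
    return np.array(c["xyz"])+R@p
def save(c,n): cv2.imwrite("pics/"+n,cv2.cvtColor(c["img"],cv2.COLOR_RGB2BGR))
E
python3 - <<'E'
from h import *
import pickle
for n in ("scene","top"):
    c=capture(n); save(c,n+"0.png"); pickle.dump(c,open(n+".pkl","wb"))
    print(n,c["xyz"],c["rotation"],c["fov_y"],c["cx"],c["cy"])
print(sense())
E
```

```text
pics
scene [-0.18844306 -0.90373804  0.86955611] [ 0.8440239   0.41255671 -0.15797172 -0.30408149] 43.32983403352722 312.45863619550784 204.74565572408525
top [ 0.37370021 -0.21533405  1.05274463] [-0.70033543 -0.04310078  0.02185284  0.71217629] 53.35806228571565 316.22978777979193 202.41746641893658
{'time': 0.1, 'joint_positions': array([-1.22038631e+00,  2.77081847e-01, -2.77355288e-02,  1.26800449e+00,
       -3.70919720e-06,  1.46739544e+00]), 'joint_vel': array([ 0.00157934, -0.00077966,  0.00373666, -0.00027919, -0.00041613,
       -0.00013156]), 'joint_efforts': array([ 4.63005526e-04, -4.46706963e+01,  2.96128643e+01,  8.44762952e-03,
       -5.31605258e-05,  1.39246268e-07]), 'position': array([ 0.27374335, -0.56108119,  0.23025992]), 'ee_rot': array([ 0.59909928,  0.37514084,  0.60023071, -0.37426262]), 'wrist_force': array([ 0.27207102, -0.22945491,  0.41988104]), 'wrist_torque': array([ 0.006823  , -0.06204467,  0.03461542]), 'width': 0.08556526190287903}
```

View pics/scene0.png

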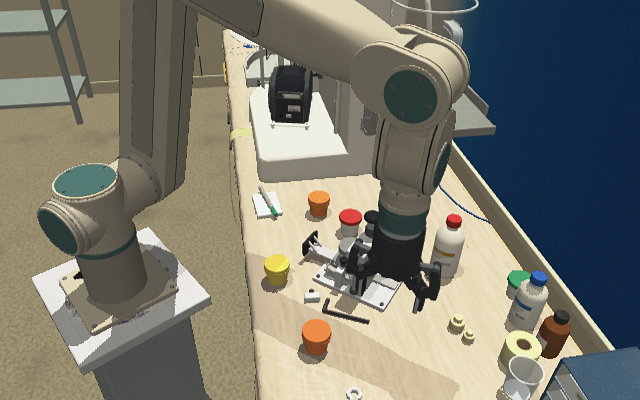

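View pics/top0.png

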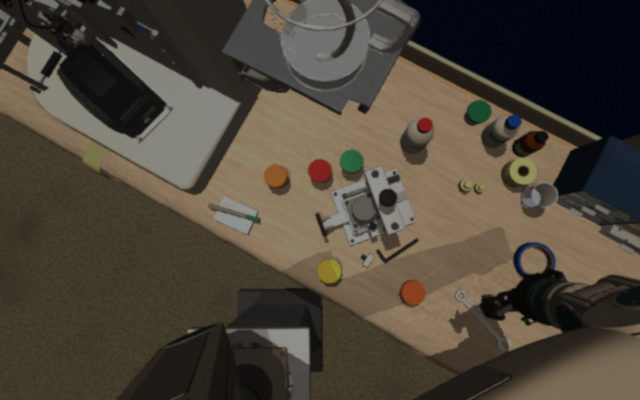

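The top view shows the press: knob at (388,198), cup with its grey lid at (363,210), push plate at (322,225) and stop pin bracket near (366,238). The look-alikes are orange (276,176), orange (412,293) and yellow (330,271). Next I'll crop in close.

```bash
python3 - <<'E'
from h import *
import pickle
c=pickle.load(open("top.pkl","rb"))
im=cv2.cvtColor(c["img"],cv2.COLOR_RGB2BGR)[140:275,300:440]
cv2.imwrite("pics/crop.png",cv2.convertScaleAbs(cv2.resize(im,None,fx=4.4,fy=4.4,interpolation=cv2.INTER_CUBIC),alpha=1.6))
for u,v in [(388,198),(363,210),(322,225),(320,222),(324,230),(405,220),(378,175),(400,225)]:
    print(u,v,pt(c,u,v).round(4))
# knob top: pixels with z near .196
Z=[(u,v,*pt(c,u,v)) for v in range(150,265) for u in range(305,430)]
Z=np.array(Z)
k=Z[(abs(Z[:,4]-.196)<.008)]; print("knob",len(k),k[:,:5].mean(0).round(4))
k=Z[(abs(Z[:,4]-.14)<.006)]; print("cross",len(k),k.mean(0).round(4)); print(cv2.minAreaRect(k[:,2:4].astype(np.float32)*1000))
k=Z[(abs(Z[:,4]-.057)<.006)&(Z[:,0]<335)&(Z[:,1]>205)]; print("plate",len(k),k.mean(0).round(4),k.min(0).round(3),k.max(0).round(3)); print(cv2.minAreaRect(k[:,2:4].astype(np.float32)*1000))
k=Z[(abs(Z[:,4]-.01)<.003)]; print(cv2.minAreaRect(k[:,2:4].astype(np.float32)*1000))
E
```

```text
388 198 [ 0.4597 -0.345   0.1948]
363 210 [ 0.4425 -0.3002  0.0859]
322 225 [ 0.4089 -0.1996  0.0549]
320 222 [ 0.4164 -0.1948  0.0576]
324 230 [ 0.3963 -0.2044  0.0566]
405 220 [ 0.4199 -0.415   0.0107]
378 175 [ 0.5181 -0.3313  0.1458]
400 225 [ 0.4031 -0.3791  0.1371]
knob 264 [ 3.877045e+02  1.974811e+02  4.610000e-01 -3.445000e-01  1.942000e-01]
cross 1044 [ 3.840182e+02  2.003860e+02  4.601000e-01 -3.439000e-01  1.403000e-01]
((461.52685546875, -345.4278564453125), (155.85177612304688, 44.44343948364258), 18.954204559326172)
plate 163 [ 3.236319e+02  2.390982e+02  3.739000e-01 -2.031000e-01  5.560000e-02] [ 3.16e+02  2.13e+02  3.12e-01 -2.28e-01  5.10e-02] [ 3.34e+02  2.64e+02  4.39e-01 -1.85e-01  6.00e-02]
((375.3717346191406, -206.3103790283203), (129.863037109375, 35.24177551269531), 3.9993529319763184)
((451.5646057128906, -330.9146728515625), (284.336669921875, 292.03070068359375), 6.555540084838867)
```

View pics/crop.png

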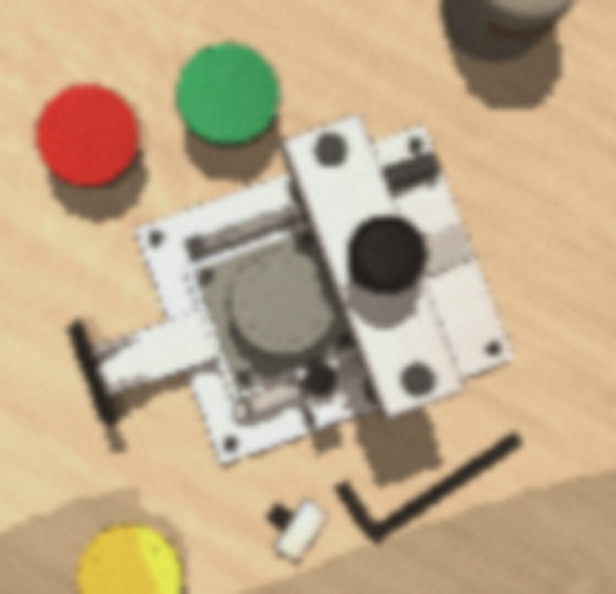

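```bash
cat >> h.py <<'E'
from scipy.spatial.transform import Rotation as Ro
O=np.array([.461,-.345,0]); th=np.radians(19.)
PX=np.array([np.sin(th),-np.cos(th),0]); PY=np.array([np.cos(th),np.sin(th),0])
def rot():
    w,x,y,z=sense()["ee_rot"]; return Ro.from_quat([x,y,z,w]).as_matrix()
def rel():
    s=sense(); p=s["position"]-O
    print("press mm",np.round([p@PX*1e3,p@PY*1e3,p[2]*1e3],1),"F",s["wrist_force"].round(1),"t",s["time"],"w",s["width"])
def delta(tx,ty,tz):
    "tool-frame shift in cm to press coordinates in mm"
    t=O+(tx*PX+ty*PY)/1e3+[0,0,tz/1e3]; d=t-sense()["position"]
    print("shift cm",(rot().T@d*100).round(2))
E
python3 - <<'E'
from h import *
R=rot(); print(R.round(3)); rel()
for s in (1,-1):
    T=np.c_[[0,0,-1.],np.cross(s*PY,[0,0,-1.]),s*PY]
    rv=Ro.from_matrix(R.T@T).as_rotvec(degrees=True); print(s,rv.round(1))
    d=O-.2*PX+[0,0,.23]-sense()["position"]; print((R.T@d*100).round(1),(T.T@d*100).round(1))
E
```

```text
[[-0.001  0.899  0.438]
 [ 0.002  0.438 -0.899]
 [-1.     0.    -0.002]]
press mm [ 143.3 -247.4  230.3] F [ 0.3 -0.2  0.4] t 0.1 w 0.08556526190287903
1 [-83.   -0.1  -0.1]
[  0.1  28.7 -31.1] [ 0.  34.3 24.7]
-1 [97.  -0.1  0.1]
[  0.1  28.7 -31.1] [  0.  -34.3 -24.7]
```

Request:
{"op": "step_arm", "data": {
  "plan": [
    {"y": 2.4,"z": -2.6,"claw": 1},
    {"y": 2.4,"z": -2.6,"claw": 1},
    {"y": 2.4,"z": -2.6,"claw": 1},
    {"y": 2.4,"z": -2.6,"claw": 1},
    {"y": 2.4,"z": -2.6,"claw": 1},
    {"y": 2.4,"z": -2.6,"claw": 1},
    {"y": 2.4,"z": -2.6,"claw": 1},
    {"y": 2.4,"z": -2.6,"claw": 1}
  ]
}}

```text
validation failed for argument at $.pl...
```

Request:
{"op": "step_arm", "data": {
  "plan": [
    {"y": 2.4,"z": -2.6,"claw": 1},
    {"y": 2.4,"z": -2.6,"claw": 1},
    {"y": 2.4,"z": -2.6,"claw": 1},
    {"y": 2.4,"z": -2.6,"claw": 1},
    {"wx": -6.9,"claw": 1},
    {"wx": -6.9,"claw": 1},
    {"wx": -6.9,"claw": 1},
    {"wx": -6.9,"claw": 1}
  ]
}}

```text
validation failed for argument at $.pl...
```

Request:
{"op": "step_arm", "data": {
  "plan": [
    {"wx": -6.9,"claw": 1},
    {"wx": -6.9,"claw": 1},
    {"wx": -6.9,"claw": 1},
    {"wx": -6.9,"claw": 1},
    {"wx": -6.9,"claw": 1},
    {"wx": -6.9,"claw": 1},
    {"wx": -6.9,"claw": 1},
    {"wx": -6.9,"claw": 1}
  ]
}}

```text
validation failed for argument at $.pl...
```

```bash
python3 - <<'E'
from h import *
rel(); print(rot().round(3)); delta(-200,0,100); delta(-200,0,32); print(sense()["joint_positions"].round(2))
c=capture("wrist"); save(c,"w1.png")
E
```

```text
press mm [ 143.3 -247.4  230.3] F [ 0.3 -0.2  0.4] t 0.1 w 0.08556526190287903
[[-0.001  0.899  0.438]
 [ 0.002  0.438 -0.899]
 [-1.     0.    -0.002]]
shift cm [ 13.09  28.74 -31.04]
shift cm [ 19.89  28.74 -31.02]
[-1.22  0.28 -0.03  1.27 -0.    1.47]
```

View pics/w1.png

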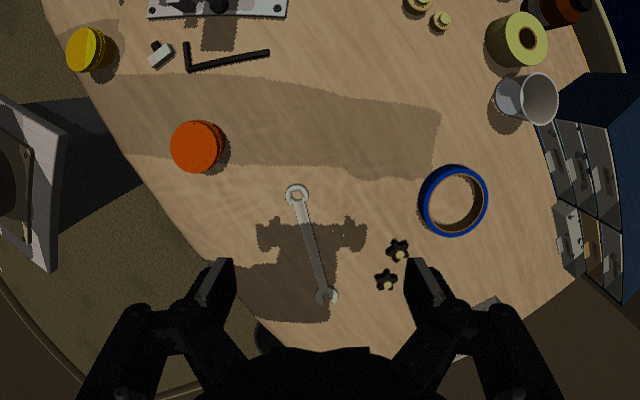

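The moves were refused by validation, so nothing moved. The wrist image shows the start view. The rows probably need every key, so I'll test one call.

Request:
{"op": "step_arm", "data": {
  "plan": [
    {"x": 0,"y": 2.4,"z": -2.6,"wx": 0,"wy": 0,"wz": 0,"claw": 1},
    {"x": 0,"y": 2.4,"z": -2.6,"wx": 0,"wy": 0,"wz": 0,"claw": 1},
    {"x": 0,"y": 2.4,"z": -2.6,"wx": 0,"wy": 0,"wz": 0,"claw": 1},
    {"x": 0,"y": 2.4,"z": -2.6,"wx": 0,"wy": 0,"wz": 0,"claw": 1},
    {"x": 0,"y": 2.4,"z": -2.6,"wx": 0,"wy": 0,"wz": 0,"claw": 1},
    {"x": 0,"y": 2.4,"z": -2.6,"wx": 0,"wy": 0,"wz": 0,"claw": 1},
    {"x": 0,"y": 2.4,"z": -2.6,"wx": 0,"wy": 0,"wz": 0,"claw": 1},
    {"x": 0,"y": 2.4,"z": -2.6,"wx": 0,"wy": 0,"wz": 0,"claw": 1}
  ]
}}

```text
time: 0.82
position: [0.3553, -0.2888, 0.231]
ee_rot: [0.599, 0.375, 0.6, -0.375]
wrist_force: [1.4, -0.2, -0.7]
width: -0.0002
```

Request:
{"op": "step_arm", "data": {
  "plan": [
    {"x": 0,"y": 2.4,"z": -2.6,"wx": 0,"wy": 0,"wz": 0,"claw": 1},
    {"x": 0,"y": 2.4,"z": -2.6,"wx": 0,"wy": 0,"wz": 0,"claw": 1},
    {"x": 0,"y": 2.4,"z": -2.6,"wx": 0,"wy": 0,"wz": 0,"claw": 1},
    {"x": 0,"y": 2.4,"z": -2.6,"wx": 0,"wy": 0,"wz": 0,"claw": 1},
    {"x": 0,"y": 0,"z": 0,"wx": -6.9,"wy": 0,"wz": 0,"claw": 1},
    {"x": 0,"y": 0,"z": 0,"wx": -6.9,"wy": 0,"wz": 0,"claw": 1},
    {"x": 0,"y": 0,"z": 0,"wx": -6.9,"wy": 0,"wz": 0,"claw": 1},
    {"x": 0,"y": 0,"z": 0,"wx": -6.9,"wy": 0,"wz": 0,"claw": 1}
  ]
}}

```text
time: 1.48
position: [0.3959, -0.1544, 0.2311]
ee_rot: [0.672, 0.218, 0.673, -0.218]
wrist_force: [0.0, 0.1, -0.4]
width: 0.0002
```

Request:
{"op": "step_arm", "data": {
  "plan": [
    {"x": 0,"y": 0,"z": 0,"wx": -6.9,"wy": 0,"wz": 0,"claw": 1},
    {"x": 0,"y": 0,"z": 0,"wx": -6.9,"wy": 0,"wz": 0,"claw": 1},
    {"x": 0,"y": 0,"z": 0,"wx": -6.9,"wy": 0,"wz": 0,"claw": 1},
    {"x": 0,"y": 0,"z": 0,"wx": -6.9,"wy": 0,"wz": 0,"claw": 1},
    {"x": 0,"y": 0,"z": 0,"wx": -6.9,"wy": 0,"wz": 0,"claw": 1},
    {"x": 0,"y": 0,"z": 0,"wx": -6.9,"wy": 0,"wz": 0,"claw": 1},
    {"x": 0,"y": 0,"z": 0,"wx": -6.9,"wy": 0,"wz": 0,"claw": 1},
    {"x": 0,"y": 0,"z": 0,"wx": -6.9,"wy": 0,"wz": 0,"claw": 1}
  ]
}}

```text
time: 2.15
position: [0.3958, -0.1549, 0.231]
ee_rot: [0.697, -0.117, 0.697, 0.118]
wrist_force: [-0.1, 0.1, 0.9]
width: -0.0001
```

```bash
python3 - <<'E'
from h import *
rel(); print(rot().round(3)); delta(-200,0,100); delta(-200,0,32); print(sense()["joint_positions"].round(2))
c=capture("wrist"); save(c,"w2.png"); import pickle; pickle.dump(c,open("w2.pkl","wb"))
E
```

```text
press mm [-2.01e+02  2.00e-01  2.31e+02] F [-0.1  0.1  0.9] t 2.15 w -0.00013696434097512322
[[-0.001 -0.328  0.945]
 [ 0.     0.945  0.328]
 [-1.     0.    -0.   ]]
shift cm [13.1  -0.11 -0.02]
shift cm [ 1.99e+01 -1.10e-01 -1.00e-02]
[-0.53 -0.08 -0.43  1.23  0.    0.71]
```

View pics/w2.png

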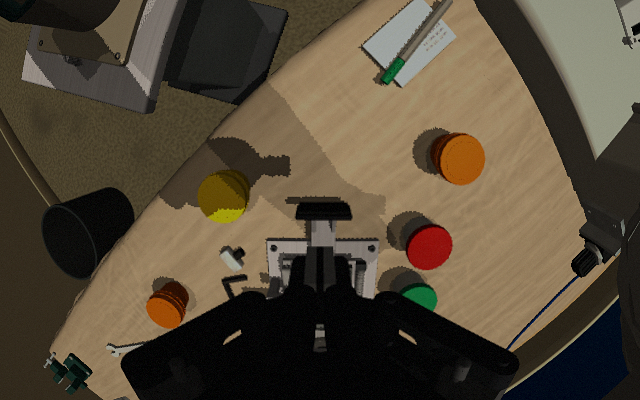

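The wrist view shows the plate at (323,211), in line with the closed fingers at columns 310-335. I'll measure it with the wrist depth.

```bash
python3 - <<'E'
from h import *
import pickle
c=pickle.load(open("w2.pkl","rb")); print(c["xyz"],c["fov_y"])
for u,v in [(299,208),(323,208),(348,208),(323,205),(323,203),(300,204),(348,204),(323,215),(323,225)]:
    p=pt(c,u,v,True); q=p-O; print(u,v,p.round(4),"press",np.round([q@PX*1e3,q@PY*1e3,q[2]*1e3],1))
E
```

```text
[ 0.36955273 -0.07780657  0.37373359] 65.70646984690485
299 208 [ 0.3874 -0.2003  0.0423] press [-160.8  -22.5   42.3]
323 208 [ 0.4131 -0.191   0.0432] press [-161.2    4.9   43.2]
348 208 [ 0.4404 -0.1822  0.0415] press [-160.7   33.6   41.5]
323 205 [ 0.413  -0.1904  0.0345] press [-161.7    5.    34.5]
323 203 [ 0.4133 -0.1908  0.0262] press [-161.3    5.1   26.2]
300 204 [ 0.3876 -0.1994  0.0308] press [-161.6  -22.    30.8]
348 204 [ 0.4471 -0.1898  0.001 ] press [-151.2   37.4    1. ]
323 215 [ 0.4142 -0.1945  0.0557] press [-157.6    4.8   55.7]
323 225 [ 0.4221 -0.2162  0.0299] press [-134.5    5.2   29.9]
```

Request:
{"op": "step_arm", "data": {
  "plan": [
    {"x": 2.8,"y": 0,"z": 0.2,"wx": 0,"wy": 0,"wz": 0,"claw": 1},
    {"x": 2.8,"y": 0,"z": 0,"wx": 0,"wy": 0,"wz": 0,"claw": 1},
    {"x": 2.8,"y": 0,"z": 0,"wx": 0,"wy": 0,"wz": 0,"claw": 1},
    {"x": 2.8,"y": 0,"z": 0,"wx": 0,"wy": 0,"wz": 0,"claw": 1},
    {"x": 2.8,"y": 0,"z": 0,"wx": 0,"wy": 0,"wz": 0,"claw": 1},
    {"x": 2.8,"y": 0,"z": 0,"wx": 0,"wy": 0,"wz": 0,"claw": 1},
    {"x": 2.8,"y": 0,"z": 0,"wx": 0,"wy": 0,"wz": 0,"claw": 1},
    {"x": 0,"y": 0,"z": 0,"wx": 0,"wy": 0,"wz": 0,"claw": 1}
  ]
}}

```text
time: 2.87
position: [0.3933, -0.1518, 0.0308]
ee_rot: [0.695, -0.112, 0.701, 0.117]
wrist_force: [-1.5, 0.9, -0.2]
width: -0.0001
```

Request:
{"op": "step_arm", "data": {
  "plan": [
    {"x": 0,"y": -0.4,"z": 0,"wx": 0,"wy": 0,"wz": 0,"claw": 1},
    {"x": 0,"y": -0.4,"z": 0,"wx": 0,"wy": 0,"wz": 0,"claw": 1},
    {"x": 0,"y": -0.4,"z": 0,"wx": 0,"wy": 0,"wz": 0,"claw": 1},
    {"x": 0,"y": -0.4,"z": 0,"wx": 0,"wy": 0,"wz": 0,"claw": 1},
    {"x": 0,"y": -0.4,"z": 0,"wx": 0,"wy": 0,"wz": 0,"claw": 1},
    {"x": 0,"y": -0.4,"z": 0,"wx": 0,"wy": 0,"wz": 0,"claw": 1},
    {"x": 0,"y": -0.4,"z": 0,"wx": 0,"wy": 0,"wz": 0,"claw": 1},
    {"x": 0,"y": 0,"z": 0,"wx": 0,"wy": 0,"wz": 0,"claw": 1}
  ]
}}

```text
time: 3.53
position: [0.4071, -0.1805, 0.0356]
ee_rot: [0.698, -0.115, 0.697, 0.116]
wrist_force: [-1.0, 4.6, 3.8]
width: 0.0
```

```bash
python3 -c "
from h import *
rel()"
```

```text
press mm [-173.     2.6   35.6] F [-1.   4.6  3.8] t 3.5333 w 2.239174285739204e-05
```

Request:
{"op": "step_arm", "data": {
  "plan": [
    {"x": 0,"y": -0.7,"z": 0,"wx": 0,"wy": 0,"wz": 0,"claw": 1},
    {"x": 0,"y": -0.7,"z": 0,"wx": 0,"wy": 0,"wz": 0,"claw": 1},
    {"x": 0,"y": -0.7,"z": 0,"wx": 0,"wy": 0,"wz": 0,"claw": 1},
    {"x": 0,"y": -0.7,"z": 0,"wx": 0,"wy": 0,"wz": 0,"claw": 1},
    {"x": 0,"y": -0.7,"z": 0,"wx": 0,"wy": 0,"wz": 0,"claw": 1},
    {"x": 0,"y": -0.7,"z": 0,"wx": 0,"wy": 0,"wz": 0,"claw": 1},
    {"x": 0,"y": -0.7,"z": 0,"wx": 0,"wy": 0,"wz": 0,"claw": 1},
    {"x": 0,"y": -0.7,"z": 0,"wx": 0,"wy": 0,"wz": 0,"claw": 1}
  ]
}}

```text
time: 4.2
position: [0.4232, -0.2294, 0.0346]
ee_rot: [0.697, -0.112, 0.698, 0.12]
wrist_force: [-1.0, 11.0, 7.5]
width: -0.0005
```

Request:
{"op": "step_arm", "data": {
  "plan": [
    {"x": 0,"y": -0.3,"z": 0,"wx": 0,"wy": 0,"wz": 0,"claw": 1},
    {"x": 0,"y": 0,"z": 0,"wx": 0,"wy": 0,"wz": 0,"claw": 1},
    {"x": 0,"y": 0,"z": 0,"wx": 0,"wy": 0,"wz": 0,"claw": 1},
    {"x": 0,"y": 0,"z": 0,"wx": 0,"wy": 0,"wz": 0,"claw": 1},
    {"x": 0,"y": 0,"z": 0,"wx": 0,"wy": 0,"wz": 0,"claw": 1},
    {"x": 0,"y": 0,"z": 0,"wx": 0,"wy": 0,"wz": 0,"claw": 1},
    {"x": 0,"y": 0,"z": 0,"wx": 0,"wy": 0,"wz": 0,"claw": 1},
    {"x": 0,"y": 0,"z": 0,"wx": 0,"wy": 0,"wz": 0,"claw": 1}
  ]
}}

```text
time: 4.87
position: [0.4244, -0.2332, 0.0346]
ee_rot: [0.697, -0.113, 0.698, 0.119]
wrist_force: [-0.0, 8.6, 4.5]
width: 0.0001
```

```bash
python3 -c "
from h import *
rel()
c=capture('top'); im=cv2.cvtColor(c['img'],cv2.COLOR_RGB2BGR)[140:275,300:440]
cv2.imwrite('pics/t2.png',cv2.convertScaleAbs(cv2.resize(im,None,fx=4.4,fy=4.4,interpolation=cv2.INTER_CUBIC),alpha=1.6))"
```

```text
press mm [-117.6    1.8   34.6] F [-0.   8.6  4.5] t 4.8667 w 0.00011159877780469206
```

View pics/t2.png

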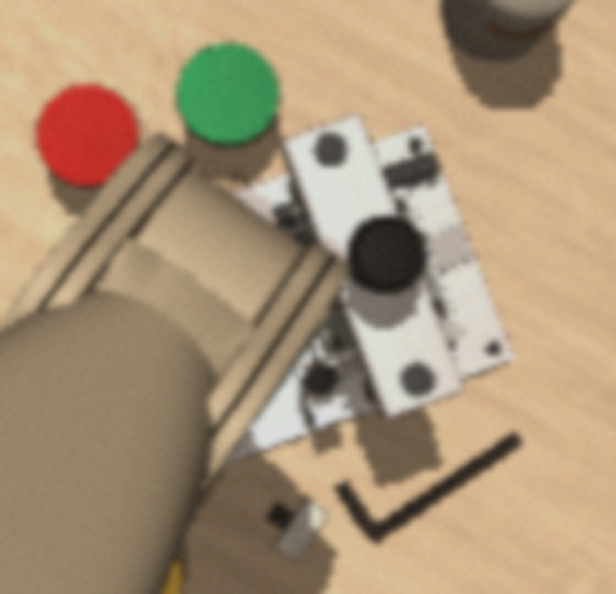

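The shuttle is at about +10.5 mm, by the TCP. I'll push 4 mm more, then back off slowly and watch for the force to vanish.

Request:
{"op": "step_arm", "data": {
  "plan": [
    {"x": 0,"y": -0.2,"z": 0,"wx": 0,"wy": 0,"wz": 0,"claw": 1},
    {"x": 0,"y": -0.2,"z": 0,"wx": 0,"wy": 0,"wz": 0,"claw": 1},
    {"x": 0,"y": 0,"z": 0,"wx": 0,"wy": 0,"wz": 0,"claw": 1},
    {"x": 0,"y": 0,"z": 0,"wx": 0,"wy": 0,"wz": 0,"claw": 1},
    {"x": 0,"y": 0,"z": 0,"wx": 0,"wy": 0,"wz": 0,"claw": 1},
    {"x": 0,"y": 0,"z": 0,"wx": 0,"wy": 0,"wz": 0,"claw": 1},
    {"x": 0,"y": 0.2,"z": 0,"wx": 0,"wy": 0,"wz": 0,"claw": 1},
    {"x": 0,"y": 0.2,"z": 0,"wx": 0,"wy": 0,"wz": 0,"claw": 1}
  ]
}}

```text
time: 5.58
position: [0.4246, -0.2336, 0.0346]
ee_rot: [0.697, -0.113, 0.698, 0.118]
wrist_force: [-1.4, 7.2, 3.6]
width: 0.0002
```

Request:
{"op": "step_arm", "data": {
  "plan": [
    {"x": 0,"y": 0.3,"z": 0,"wx": 0,"wy": 0,"wz": 0,"claw": 1},
    {"x": 0,"y": 0.3,"z": 0,"wx": 0,"wy": 0,"wz": 0,"claw": 1},
    {"x": 0,"y": 0.3,"z": 0,"wx": 0,"wy": 0,"wz": 0,"claw": 1},
    {"x": 0,"y": 0.3,"z": 0,"wx": 0,"wy": 0,"wz": 0,"claw": 1},
    {"x": 0,"y": 0.3,"z": 0,"wx": 0,"wy": 0,"wz": 0,"claw": 1},
    {"x": 0,"y": 0.3,"z": 0,"wx": 0,"wy": 0,"wz": 0,"claw": 1},
    {"x": 0,"y": 0.3,"z": 0,"wx": 0,"wy": 0,"wz": 0,"claw": 1},
    {"x": 0,"y": 0.3,"z": 0,"wx": 0,"wy": 0,"wz": 0,"claw": 1}
  ]
}}

```text
time: 6.25
position: [0.4184, -0.2143, 0.0354]
ee_rot: [0.698, -0.116, 0.698, 0.115]
wrist_force: [0.9, -0.2, 0.5]
width: 0.0
```

Request:
{"op": "step_arm", "data": {
  "plan": [
    {"x": 0,"y": 0.3,"z": 0,"wx": 0,"wy": 0,"wz": 0,"claw": 1},
    {"x": 0,"y": 0.5,"z": 0,"wx": 0,"wy": 0,"wz": 0,"claw": 1},
    {"x": 0,"y": 1,"z": 0,"wx": 0,"wy": 0,"wz": 0,"claw": 1},
    {"x": 0,"y": 1.5,"z": 0,"wx": 0,"wy": 0,"wz": 0,"claw": 1},
    {"x": 0,"y": 1,"z": 0,"wx": 0,"wy": 0,"wz": 0,"claw": 1},
    {"x": -1,"y": 0,"z": 0,"wx": 0,"wy": 0,"wz": 0,"claw": 1},
    {"x": -3,"y": 0,"z": 0,"wx": 0,"wy": 0,"wz": 0,"claw": 1},
    {"x": -3,"y": 0,"z": 0,"wx": 0,"wy": 0,"wz": 0,"claw": 1}
  ]
}}

```text
time: 6.92
position: [0.4027, -0.1719, 0.1054]
ee_rot: [0.696, -0.115, 0.699, 0.117]
wrist_force: [1.0, -0.6, 1.5]
width: 0.0003
```

Request:
{"op": "step_arm", "data": {
  "plan": [
    {"x": -3,"y": 0,"z": 0,"wx": 0,"wy": 0,"wz": 0,"claw": 1},
    {"x": -3,"y": 0,"z": 0,"wx": 0,"wy": 0,"wz": 0,"claw": 1},
    {"x": -3,"y": 0,"z": 0,"wx": 0,"wy": 0,"wz": 0,"claw": 1},
    {"x": -3,"y": 0,"z": 0,"wx": 0,"wy": 0,"wz": 0,"claw": 1},
    {"x": -1,"y": 0,"z": 0,"wx": 0,"wy": 0,"wz": 0,"claw": 1},
    {"x": 0,"y": 0,"z": 0,"wx": 0,"wy": 0,"wz": 0,"claw": 1},
    {"x": 0,"y": 0,"z": 0,"wx": 0,"wy": 0,"wz": 0,"claw": 1},
    {"x": 0,"y": 0,"z": 0,"wx": 0,"wy": 0,"wz": 0,"claw": 1}
  ]
}}

```text
time: 7.58
position: [0.4033, -0.1726, 0.2338]
ee_rot: [0.697, -0.115, 0.698, 0.116]
wrist_force: [-0.4, -0.2, 0.1]
width: -0.0003
```

```bash
python3 -c "
from h import *
rel(); delta(0,0,230)
import pickle
c=capture('wrist'); save(c,'w3.png'); pickle.dump(c,open('w3.pkl','wb'))"
```

```text
press mm [-181.8    1.6  233.8] F [-0.4 -0.2  0.1] t 7.5833 w -0.00033706456170602694
shift cm [  0.34 -18.18  -0.1 ]
```

View pics/w3.png

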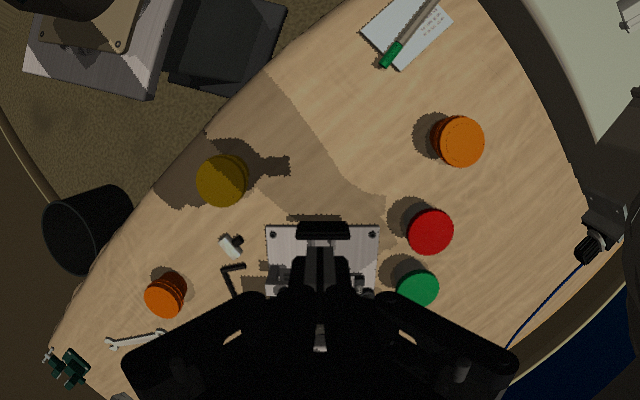

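```bash
python3 -c "
from h import *
import pickle
c=pickle.load(open('w3.pkl','rb'))
for u,v in [(323,228),(323,225),(310,228),(340,226),(300,234)]:
    q=pt(c,u,v,True)-O; print(u,v,np.round([q@PX*1e3,q@PY*1e3,q[2]*1e3],1))"
```

```text
323 228 [-117.5    5.8   45.9]
323 225 [-116.4    5.9   34.6]
310 228 [-117.1   -9.4   45.2]
340 226 [-116.6   26.1   38.3]
300 234 [-114.   -20.6   55. ]
```

Request:
{"op": "step_arm", "data": {
  "plan": [
    {"x": 0,"y": -3,"z": 0,"wx": 0,"wy": 0,"wz": 0,"claw": 1},
    {"x": 0,"y": -3,"z": 0,"wx": 0,"wy": 0,"wz": 0,"claw": 1},
    {"x": 0,"y": -3,"z": 0,"wx": 0,"wy": 0,"wz": 0,"claw": 1},
    {"x": 0,"y": -3,"z": 0,"wx": 0,"wy": 0,"wz": 0,"claw": 1},
    {"x": 0,"y": -3,"z": 0,"wx": 0,"wy": 0,"wz": 0,"claw": 1},
    {"x": 0,"y": -3,"z": 0,"wx": 0,"wy": 0,"wz": 0,"claw": 1},
    {"x": 0,"y": -0.2,"z": 0,"wx": 0,"wy": 0,"wz": 0,"claw": 1},
    {"x": 0,"y": 0,"z": 0,"wx": 0,"wy": 0,"wz": 0,"claw": 1}
  ]
}}

```text
time: 8.3
position: [0.4624, -0.3463, 0.2327]
ee_rot: [0.697, -0.114, 0.699, 0.116]
wrist_force: [0.2, -0.5, -0.4]
width: 0.0001
```

```bash
python3 -c "
from h import *
rel(); delta(0,0,196)
c=capture('scene'); im=cv2.cvtColor(c['img'],cv2.COLOR_RGB2BGR)[170:330,270:470]
cv2.imwrite('pics/s2.png',cv2.convertScaleAbs(cv2.resize(im,None,fx=3.7,fy=3.7,interpolation=cv2.INTER_CUBIC),alpha=1.4))"
```

```text
press mm [  1.7   0.9 232.7] F [ 0.2 -0.5 -0.4] t 8.3 w 0.0001452380192660515
shift cm [ 3.67  0.15 -0.09]
```

View pics/s2.png

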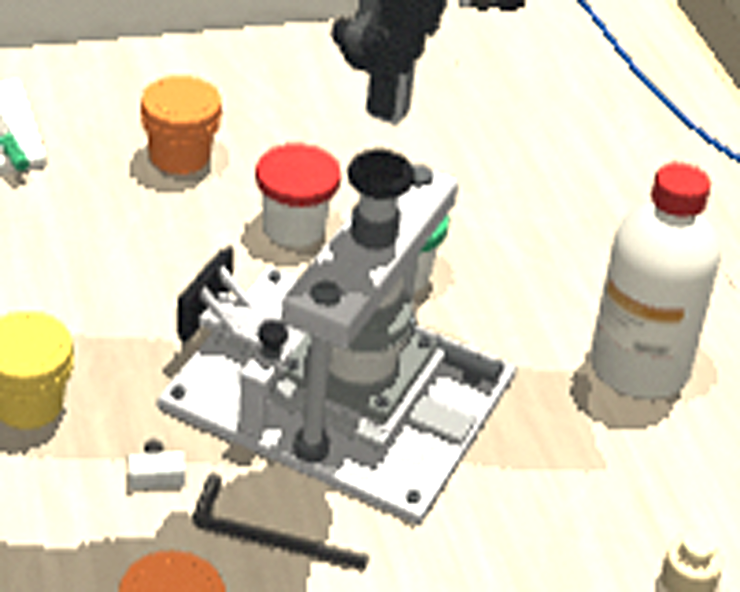

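The shuttle is latched: the plate face is at -117 mm, against -118 expected. The cup stands under the ram and the fingertips are above the knob. I'll descend in stages.

Request:
{"op": "step_arm", "data": {
  "plan": [
    {"x": 1.2,"y": 0.1,"z": 0,"wx": 0,"wy": 0,"wz": 0,"claw": 1},
    {"x": 1.2,"y": 0,"z": 0,"wx": 0,"wy": 0,"wz": 0,"claw": 1},
    {"x": 1.2,"y": 0,"z": 0,"wx": 0,"wy": 0,"wz": 0,"claw": 1},
    {"x": 0.4,"y": 0,"z": 0,"wx": 0,"wy": 0,"wz": 0,"claw": 1},
    {"x": 0.2,"y": 0,"z": 0,"wx": 0,"wy": 0,"wz": 0,"claw": 1},
    {"x": 0,"y": 0,"z": 0,"wx": 0,"wy": 0,"wz": 0,"claw": 1},
    {"x": 0,"y": 0,"z": 0,"wx": 0,"wy": 0,"wz": 0,"claw": 1},
    {"x": 0,"y": 0,"z": 0,"wx": 0,"wy": 0,"wz": 0,"claw": 1}
  ]
}}

```text
time: 9.02
position: [0.4628, -0.3445, 0.1941]
ee_rot: [0.698, -0.116, 0.697, 0.115]
wrist_force: [-1.2, 2.3, 5.1]
width: -0.0002
```

Request:
{"op": "step_arm", "data": {
  "plan": [
    {"x": 0.3,"y": 0,"z": 0,"wx": 0,"wy": 0,"wz": 0,"claw": 1},
    {"x": 0.3,"y": 0,"z": 0,"wx": 0,"wy": 0,"wz": 0,"claw": 1},
    {"x": 0.2,"y": 0,"z": 0,"wx": 0,"wy": 0,"wz": 0,"claw": 1},
    {"x": 0.2,"y": 0,"z": 0,"wx": 0,"wy": 0,"wz": 0,"claw": 1},
    {"x": 0.1,"y": 0,"z": 0,"wx": 0,"wy": 0,"wz": 0,"claw": 1},
    {"x": 0,"y": 0,"z": 0,"wx": 0,"wy": 0,"wz": 0,"claw": 1},
    {"x": 0,"y": 0,"z": 0,"wx": 0,"wy": 0,"wz": 0,"claw": 1},
    {"x": 0,"y": 0,"z": 0,"wx": 0,"wy": 0,"wz": 0,"claw": 1}
  ]
}}

```text
time: 9.68
position: [0.4632, -0.345, 0.1835]
ee_rot: [0.698, -0.116, 0.697, 0.115]
wrist_force: [-1.9, 1.8, 6.6]
width: -0.0003
```

Request:
{"op": "step_arm", "data": {
  "plan": [
    {"x": 0.2,"y": 0,"z": 0,"wx": 0,"wy": 0,"wz": 0,"claw": 1},
    {"x": 0.2,"y": 0,"z": 0,"wx": 0,"wy": 0,"wz": 0,"claw": 1},
    {"x": 0.2,"y": 0,"z": 0,"wx": 0,"wy": 0,"wz": 0,"claw": 1},
    {"x": 0.1,"y": 0,"z": 0,"wx": 0,"wy": 0,"wz": 0,"claw": 1},
    {"x": 0,"y": 0,"z": 0,"wx": 0,"wy": 0,"wz": 0,"claw": 1},
    {"x": 0,"y": 0,"z": 0,"wx": 0,"wy": 0,"wz": 0,"claw": 1},
    {"x": 0,"y": 0,"z": 0,"wx": 0,"wy": 0,"wz": 0,"claw": 1},
    {"x": 0,"y": 0,"z": 0,"wx": 0,"wy": 0,"wz": 0,"claw": 1}
  ]
}}

```text
time: 10.35
position: [0.4632, -0.3451, 0.1774]
ee_rot: [0.698, -0.116, 0.697, 0.115]
wrist_force: [-2.4, 2.6, 9.3]
width: 0.0003
```

Request:
{"op": "step_arm", "data": {
  "plan": [
    {"x": 0.1,"y": 0,"z": 0,"wx": 0,"wy": 0,"wz": 0,"claw": 1},
    {"x": 0.1,"y": 0,"z": 0,"wx": 0,"wy": 0,"wz": 0,"claw": 1},
    {"x": 0,"y": 0,"z": 0,"wx": 0,"wy": 0,"wz": 0,"claw": 1},
    {"x": 0,"y": 0,"z": 0,"wx": 0,"wy": 0,"wz": 0,"claw": 1},
    {"x": 0,"y": 0,"z": 0,"wx": 0,"wy": 0,"wz": 0,"claw": 1},
    {"x": 0,"y": 0,"z": 0,"wx": 0,"wy": 0,"wz": 0,"claw": 1},
    {"x": 0,"y": 0,"z": 0,"wx": 0,"wy": 0,"wz": 0,"claw": 1},
    {"x": 0,"y": 0,"z": 0,"wx": 0,"wy": 0,"wz": 0,"claw": 1}
  ]
}}

```text
time: 11.02
position: [0.4633, -0.3451, 0.177]
ee_rot: [0.698, -0.116, 0.697, 0.115]
wrist_force: [-5.2, 5.7, 17.4]
width: -0.0003
```

Request:
{"op": "step_arm", "data": {
  "plan": [
    {"x": 0.1,"y": 0,"z": 0,"wx": 0,"wy": 0,"wz": 0,"claw": 1},
    {"x": 0.1,"y": 0,"z": 0,"wx": 0,"wy": 0,"wz": 0,"claw": 1},
    {"x": 0,"y": 0,"z": 0,"wx": 0,"wy": 0,"wz": 0,"claw": 1},
    {"x": 0,"y": 0,"z": 0,"wx": 0,"wy": 0,"wz": 0,"claw": 1},
    {"x": 0,"y": 0,"z": 0,"wx": 0,"wy": 0,"wz": 0,"claw": 1},
    {"x": 0,"y": 0,"z": 0,"wx": 0,"wy": 0,"wz": 0,"claw": 1},
    {"x": 0,"y": 0,"z": 0,"wx": 0,"wy": 0,"wz": 0,"claw": 1},
    {"x": 0,"y": 0,"z": 0,"wx": 0,"wy": 0,"wz": 0,"claw": 1}
  ]
}}

```text
time: 11.68
position: [0.4634, -0.3451, 0.1769]
ee_rot: [0.698, -0.117, 0.697, 0.115]
wrist_force: [-7.6, 7.6, 25.5]
width: -0.0002
```

The knob is against a hard stop: 25 N with no further travel, about 19 mm down. I'll raise it slowly, then clear.

Request:
{"op": "step_arm", "data": {
  "plan": [
    {"x": -0.5,"y": 0,"z": 0,"wx": 0,"wy": 0,"wz": 0,"claw": 1},
    {"x": -0.5,"y": 0,"z": 0,"wx": 0,"wy": 0,"wz": 0,"claw": 1},
    {"x": -0.5,"y": 0,"z": 0,"wx": 0,"wy": 0,"wz": 0,"claw": 1},
    {"x": -0.5,"y": 0,"z": 0,"wx": 0,"wy": 0,"wz": 0,"claw": 1},
    {"x": -0.5,"y": 0,"z": 0,"wx": 0,"wy": 0,"wz": 0,"claw": 1},
    {"x": -1.5,"y": 0,"z": 0,"wx": 0,"wy": 0,"wz": 0,"claw": 1},
    {"x": -2.5,"y": 0,"z": 0,"wx": 0,"wy": 0,"wz": 0,"claw": 1},
    {"x": -2,"y": 0,"z": 0,"wx": 0,"wy": 0,"wz": 0,"claw": 1}
  ]
}}

```text
time: 12.35
position: [0.4626, -0.3451, 0.2566]
ee_rot: [0.697, -0.115, 0.698, 0.115]
wrist_force: [0.4, 0.1, -0.1]
width: 0.0001
```

Request:
{"op": "step_arm", "data": {
  "plan": [
    {"x": 0,"y": 3,"z": 0,"wx": 0,"wy": 0,"wz": 0,"claw": 1},
    {"x": 0,"y": 3,"z": 0,"wx": 0,"wy": 0,"wz": 0,"claw": 1},
    {"x": 0,"y": 3,"z": 0,"wx": 0,"wy": 0,"wz": 0,"claw": 1},
    {"x": 0,"y": 3,"z": 0,"wx": 0,"wy": 0,"wz": 0,"claw": 1},
    {"x": 0,"y": 3,"z": 0,"wx": 0,"wy": 0,"wz": 0,"claw": 1},
    {"x": 0,"y": 0,"z": 0,"wx": 0,"wy": 0,"wz": 0,"claw": 1},
    {"x": 0,"y": 0,"z": 0,"wx": 0,"wy": 0,"wz": 0,"claw": 1},
    {"x": 0,"y": 0,"z": 0,"wx": 0,"wy": 0,"wz": 0,"claw": 1}
  ]
}}

```text
time: 13.02
position: [0.4149, -0.2034, 0.2563]
ee_rot: [0.698, -0.116, 0.697, 0.115]
wrist_force: [-0.0, 0.4, 0.3]
width: 0.0002
```

```bash
python3 -c "
from h import *
rel()
c=capture('scene'); im=cv2.cvtColor(c['img'],cv2.COLOR_RGB2BGR)[200:320,300:420]
cv2.imwrite('pics/s3.png',cv2.convertScaleAbs(cv2.resize(im,None,fx=5,fy=5,interpolation=cv2.INTER_CUBIC),alpha=1.4))
f=200/np.tan(np.radians(c['fov_y']/2))
Z=np.array([(u,v,*pt(c,u,v)) for v in range(200,320) for u in range(300,430)]); q=Z[:,2:]-O; x=q@PX*1e3;y=q@PY*1e3;z=q[:,2]*1e3
m=(np.hypot(x,y)<22)&(z>160); print('knob',m.sum(),np.percentile(z[m],[50,90]))
m=(np.abs(x)<33)&(np.abs(y)<33)&(z>55)&(z<100); print('lid',m.sum(),np.percentile(z[m],[5,50,95]) if m.any() else '')
"
```

```text
press mm [-148.9    2.6  256.3] F [-0.   0.4  0.3] t 13.0167 w 0.00018845006385017284
knob 256 [192.54298866 195.77231166]
lid 220 [59.01966611 77.51233643 82.06929154]
```

View pics/s3.png

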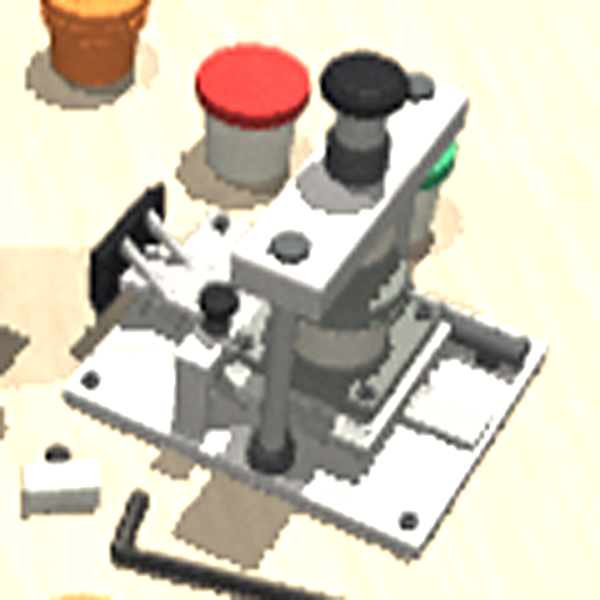

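```bash
python3 -c "
from h import *
print(close_job())"
```

```text
the job is handed in; nothing more can be done
None
```

The lid is pressed home and I handed the job in at about 13 s; no verdict was reported.

- **Shuttle:** I pushed it in to about +11 mm with the closed fingertips on the black plate, then let it come back. The pin dropped by itself. The plate face then measured -117 mm against -118 mm expected, so the shuttle is held in the mid position. The contact force was gone.
- **Lid:** I pushed the knob down about 19 mm to a hard stop, where the force rose from 9 to 25 N with almost no further travel. After I lifted off, the knob was back at about 196 mm.
- **Last picture:** The ram is up, the shuttle latched with the cup under the ram, and the objects in that crop look unmoved. The arm was clear of everything, with no contact force.
- **Less certain:** The lid's height could only be read coarsely past the crosshead, at about 82 mm against 80 mm expected when seated (86 mm at the start). The evidence that it is fully seated is mainly the hard stop.
- **Refused calls:** My first three move calls were rejected for missing fields and moved nothing.

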